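# Feed a moulding offcut between the spacers to the fence

## Robot

A 7-joint arm with a two-finger parallel gripper is mounted at the origin on the work surface. World frame = base frame: x ahead of the robot, y to its left, z up, the work surface at z = 0. Lengths are in m, angles in rad, forces in N, time in s.
With the tool pointing down it reaches from about 0.35 to 0.9 m from the base axis. Payload 8.1 kg.
Tool frame: the origin (TCP) lies on the centre line of the jaws, within the pads' length; the fingertips stand 22 mm ahead of it and the grasp point (between the pads) lies 3 mm ahead of it; z points along the fingers, y is the direction in which the jaws open and shut (so a half turn about z gives the same grasp; the last joint's range is limited). The gripper opens to 92 mm and grips with 3 to 60 N. Pads are 19 mm wide; open, the fingers measure 130 mm over their backs; the gripper's body (75 mm by 190 mm) begins 47 mm behind the grasp point.
Start: joints at [-1.219, 0.434, 0.025, 1.573, -0.012, 1.134, -0.075], TCP at [0.275, 0.561, 0.249] pointing down, gripper open.
Joint ranges: [-2.62, 2.62], [-0.44, 2.09], [-1.27, 1.32], [0.08, 2.57], [-1.32, 4.46], [0.12, 2], [-2.74, 2.74]. Speed limits (rad/s): [2.22, 2.22, 3.01, 3.01, 3.14, 3.14, 3.14].

## Interface

Orientations are given as a rotation vector (axis times angle).
In Python, from cell import arm gives the robot as it stands.
- The arm moves only by the shell command python3 -m pendant 'ROWS' [FORCE]. ROWS is JSON, a list that holds one entry, the list of rows, each a list of 7 numbers: the shift along the tool's x, y, z in units of 0.04 m (1.0 is 0.04 m), then the turn, a rotation vector about the tool's x, y, z in units of 0.08 rad (1.0 is 0.08 rad), then the closure, from 0 (fully open) to 1 (shut). In form: [[[tx, ty, tz, ax, ay, az, fingers], ...]]. A call has 1 to 20 rows; each row shifts and turns the commanded pose from where the row before left it, along the tool's axes as they then stand; what a row does not reach is not made up. A row lasts 1/12 s, in which the tool goes at most 41.7 mm and 7.16 degrees, less where a joint would pass 70% of its speed; a pose out of reach is approached as far as the arm can. A call with a number of a shift or a turn outside -1 to 1 is refused whole. A call with a gripper value outside its range is refused whole. The fingers move at their own pace and stop on an object; FORCE is the grip in N (left out, the last holds). Time passes only in rows, so rows that do not move let the fingers close. It gives the time, the measured TCP pose, the force and the opening at its end, in the units of the state.
- arm.observe(): the state, without advancing time (a new reading comes with each control period).
- arm.get_image(name): name is "side" or "top" or "wrist"; returns a dict with "img" (384x512x3 uint8, red, green, blue), "z_map" (384x512 float32, m along the optical axis (not along the pixel's ray), 0 where there is no reading), "K" (3x3 intrinsics, pixels), "R" (3x3) and "t" (3): a world point X has camera coordinates R X + t. Camera axes: x right, y down, z forward; pixel columns grow to the right and rows downward; lengths in m; the calibration is good to about 2 mm. The wrist camera is an equidistant fisheye: a pixel r from the principal point sees the ray r / f radians off the axis. A picture is of the moment at which its call begins.
- arm.sign_off(): hands the job in, once; it reports no verdict.
The state is a dict: "clock": time; "joints": joint angles; "dq": joint speeds; "joint_efforts": joint torques, N m; "position": TCP position; "ee_rot": TCP orientation; "force": force on the tool from outside, world axes, zero at the start; "ft_torque": the same for the moment, N m; "width": opening from 0.0 (shut) to 1.0 (fully open).
Only numpy, scipy, OpenCV 4.12 (cv2) and the standard library are available. Lean on these libraries where they do the work, as an engineer would, in place of code of your own. Each camera call takes 0.05 s, during which the arm holds its last target.

## Task

Push the short beech moulding along the bench, flat and without gripping or lifting it, endways through the narrow gap between the two white nylon spacers until its leading end sits squarely against the aluminium fence. The fence is set to length, so do not shove it along its track, and leave the cartridge, the scribe and the glue bottle where they are. Finish with the hand clear.

Things in the scene. Friction and masses are not known exactly. Their poses are not given: they have to be found in the camera images.
- moulding: Loose square-ended beech moulding offcut, 120 long (its y axis), 50 wide (x), 28 high, 0.10 to 0.18 kg, flat on the bench. Lower 20 is 50 wide; above it a step 34 wide (x -25 to +9). Origin: centre of the underside. Starts upstream of the gap, up to 30 to either side of the lane's centre line and turned up to 0.3 rad. Slides at about 0.5 to 2 N.
- station: Fixed guide lane. Origin: on the bench midway between the two nylon spacers; z up. Moulding starts on the +y side and travels to -y. Spacers 24 high, 28 wide (x), 60 long (y -30 to +30), ends rounded at radius 14, centred at x -42 and +42: gap 56 wide, 3 clearance each side. Aluminium track 14 high at x 75 to 109, y -310 to -10. Position and yaw vary.
- fence_face (a point): Point on the fence's face (looks to +y), on the lane's centre line, 14 above the bench; axes as the lane's. Fence: plate across the lane, 12 thick, x -50 to +110, top at 41.5, with carriage and black knob (to 51) over the track behind it. Face is 165 to 205 past the gap's centre, so the moulding passes wholly beyond the spacers. Slides to -y if pushed with over 12 N.
- cartridge: Loose black steel v-nailer cartridge, 34 x 85 x 34 high, lying near the robot's side of the lane beyond the gap. Origin: centre of underside. Bystander.
- scribe: Loose copper scribe, 12 x 130 x 8 high, lying on the far side of the track. Origin: on the underside, its length along y. Bystander.
- glue: Loose small glue bottle standing upright, 44 diameter, 95 high, near the robot's side of the lane beyond the cartridge. Origin: centre of underside. Bystander.
There are look-alikes about, which are no part of the job. There is more than one size of the moulding; the job needs the middle-sized.

How it is judged:
By the outcome, as a careful person would: the job done as asked, in the order asked, and still so for the second after the job is handed in, with the robot touching nothing.
It also fails if it takes over 64 s, if anything falls off the work surface, if the arm or the gripper's body presses on something with over 40 N, if the wrist force passes 120 N, or if a joint passes its speed limit or range.

## Working session

There is one attempt and no reset: what is moved stays moved. The work goes in short steps, Python scripts to look and compute and a shell command to move; the robot and the scene stay as the last step left them, time stands still between calls to the robot, and variables do not carry over. Pictures are saved under pics/ and viewed, and the job is handed in when it is done.

```bash
ls -la; mkdir -p pics; python3 - <<'E'
from cell import arm
import cv2,numpy as np
s=arm.observe();print({k:np.round(v,3) for k,v in s.items()})
for n in ["side","top","wrist"]:
    d=arm.get_image(n);cv2.imwrite(f"pics/{n}0.png",d["img"][:,:,::-1]);np.savez(f"{n}0.npz",**d)
    print(n,d["K"].round(1).tolist(),d["R"].round(3).tolist(),d["t"].round(3).tolist())
E
```

```text
total 12
drwxr-xr-x  3 agent agent 4096 Dec  6 15:31 .
drwxr-xr-x 23 root  root  4096 Dec  6 15:31 ..
drwxr-xr-x  2 agent agent 4096 Dec  6 15:31 pics
{'clock': np.float64(0.0), 'joints': array([-1.219,  0.435,  0.025,  1.574, -0.012,  1.134, -0.075]), 'dq': array([-0.   ,  0.001, -0.001, -0.001,  0.001,  0.003, -0.   ]), 'joint_efforts': array([ 1.0000e-03, -6.6784e+01,  9.8600e-01, -3.1446e+01, -6.0000e-02,
        4.3000e-02,  0.0000e+00]), 'position': array([0.274, 0.561, 0.248]), 'ee_rot': array([-7.08e-01, -3.06e+00,  2.00e-03]), 'force': array([-0.597, -0.268, -0.545]), 'ft_torque': array([-0.025, -0.005,  0.042]), 'width': np.float64(1.003)}
side [[417.2, 0.0, 256.8], [0.0, 417.2, 190.3], [0.0, 0.0, 1.0]] [[0.978, -0.209, 0.017], [-0.151, -0.758, -0.635], [0.145, 0.618, -0.773]] [-0.586, 0.1, 0.855]
top [[479.5, 0.0, 251.3], [0.0, 479.5, 186.7], [0.0, 0.0, 1.0]] [[-0.029, -0.999, -0.036], [-0.992, 0.033, -0.122], [0.124, 0.032, -0.992]] [0.012, 0.573, 0.995]
wrist [[297.3, 0.0, 261.2], [0.0, 297.3, 191.3], [0.0, 0.0, 1.0]] [[0.439, 0.898, -0.002], [0.864, -0.422, 0.273], [0.245, -0.122, -0.962]] [-0.623, -0.035, 0.39]
```

View pics/side0.png

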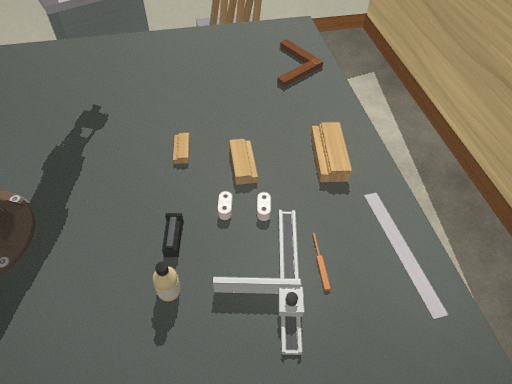

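View pics/top0.png

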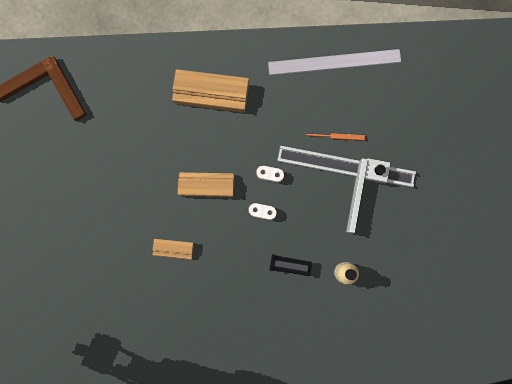

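View pics/wrist0.png

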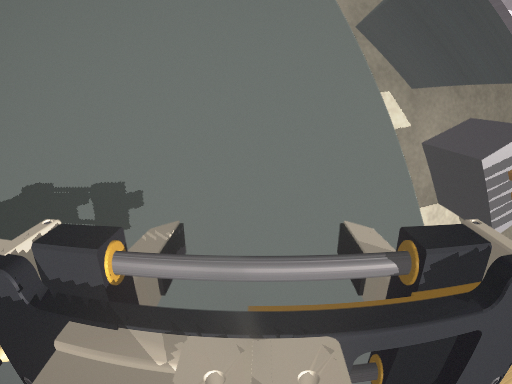

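The pictures show three beech mouldings. In the top view they are small at (173,249), middle at (206,184) and large at (211,90). The spacers are at (270,174) and (262,211), the fence face's near edge runs about (347,232) to (362,160), the cartridge is at (291,266), the glue at (347,273) and the scribe at (335,136). The middle-sized moulding is the one lined up with the gap. Next I'll measure and check the crop.

```bash
cat > h.py <<'E'
import numpy as np,cv2
def ray(d,uv,z):
    uv=np.atleast_2d(uv).astype(float);K,R,t=d["K"],d["R"],d["t"]
    c=np.c_[(uv[:,0]-K[0,2])/K[0,0],(uv[:,1]-K[1,2])/K[1,1],np.ones(len(uv))]
    w=c@R;C=-R.T@t
    return C+w*((z-C[2])/w[:,2])[:,None]
def proj(d,X):
    c=np.atleast_2d(X)@d["R"].T+d["t"];return c[:,:2]/c[:,2:]*[d["K"][0,0],d["K"][1,1]]+[d["K"][0,2],d["K"][1,2]]
def cloud(d):
    z=d["z_map"];v,u=np.mgrid[:z.shape[0],:z.shape[1]]
    c=np.stack([(u-d["K"][0,2])/d["K"][0,0]*z,(v-d["K"][1,2])/d["K"][1,1]*z,z],-1)
    return (c-d["t"])@d["R"]
E
python3 - <<'E'
from h import *
for n in ["top","side"]:
    d=dict(np.load(n+"0.npz"));P=cloud(d);im=d["img"].astype(int)
    ok=d["z_map"]>0
    hsv=cv2.cvtColor(d["img"],cv2.COLOR_RGB2HSV)
    above=ok&(P[...,2]>0.008)&(P[...,2]<0.12)&(P[...,0]>0.2)&(P[...,0]<.95)
    nl,lab,st,ce=cv2.connectedComponentsWithStats(above.astype(np.uint8))
    for i in range(1,nl):
        if st[i,4]<60: continue
        m=lab==i; q=P[m]; zt=np.percentile(q[:,2],95)
        s=q[q[:,2]>zt-0.006]
        r=cv2.minAreaRect((s[:,:2]*1000).astype(np.float32))
        print(n,ce[i].round(),"top z",round(zt,4),"px",st[i,4],"rect mm",np.round(r[0],1),np.round(r[1],1),round(r[2],1),im[m].mean(0).round())
t=cv2.imread("pics/top0.png");cv2.imwrite("pics/crop_top.png",cv2.resize(t[60:280,140:430],None,fx=2.6,fy=2.6,interpolation=cv2.INTER_CUBIC))
t=cv2.imread("pics/side0.png");cv2.imwrite("pics/crop_side.png",cv2.resize(t[110:310,150:360],None,fx=2.9,fy=2.9,interpolation=cv2.INTER_CUBIC))
E
```

```text
top [45. 84.] top z 0.0211 px 1612 rect mm [790.2 470.9] [164.  149.9] 28.7 [98. 58. 36.]
top [210.  90.] top z 0.0407 px 2477 rect mm [803.3  78.1] [163.3  52.9] 79.9 [189. 145.  95.]
top [346. 136.] top z 0.0122 px 83 rect mm [ 682.1 -216.2] [61.9 11.8] 85.2 [207. 122.  75.]
top [351. 173.] top z 0.0445 px 2470 rect mm [ 542.7 -251.7] [ 54.5 159.8] 76.3 [155. 156. 155.]
top [270. 173.] top z 0.0277 px 337 rect mm [602.9 -47. ] [58.3 27.9] 78.5 [220. 214. 209.]
top [206. 184.] top z 0.0312 px 1294 rect mm [582.9  94. ] [120.8  48.8] 88.4 [197. 151.  99.]
top [262. 211.] top z 0.0274 px 332 rect mm [521.4 -27.4] [58.4 28. ] 77.0 [225. 221. 216.]
top [173. 248.] top z 0.0231 px 658 rect mm [446.5 169. ] [85.8 34.6] 82.7 [194. 149.  97.]
top [290. 265.] top z 0.0354 px 596 rect mm [406.4 -83.6] [84.9 33.8] 82.5 [44. 45. 47.]
top [346. 272.] top z 0.0966 px 427 rect mm [ 386.2 -199. ] [20.  19.5] 89.3 [149. 135. 106.]
side [298.  63.] top z 0.0202 px 748 rect mm [787.7 478.4] [166.3 164.4] 28.6 [111.  74.  48.]
side [330. 152.] top z 0.04 px 1769 rect mm [803.7  80.6] [167.9  51.6] 80.6 [189. 156. 108.]
side [181. 147.] top z 0.0215 px 424 rect mm [446.9 170. ] [86.8 34.2] 81.7 [190. 157. 109.]
side [242. 161.] top z 0.0302 px 907 rect mm [578.4  96.7] [123.1  37.3] 86.9 [195. 162. 113.]
side [224. 204.] top z 0.0262 px 318 rect mm [522.  -26.5] [60.5 27.9] 79.0 [216. 210. 203.]
side [263. 205.] top z 0.0263 px 315 rect mm [602.7 -44.9] [63.2 26.1] 77.0 [216. 210. 202.]
side [277. 286.] top z 0.0434 px 3422 rect mm [ 554.7 -234.5] [ 58.2 170.1] 58.5 [158. 158. 154.]
side [172. 234.] top z 0.0343 px 704 rect mm [407.2 -82.1] [86.4 33. ] 82.7 [62. 62. 61.]
side [323. 271.] top z 0.0108 px 112 rect mm [ 683. -219.] [70.8 11.4] 83.8 [210. 145.  95.]
side [165. 282.] top z 0.0955 px 788 rect mm [ 386.2 -198.1] [19.9 20.6] 29.7 [132. 122. 100.]
```

View pics/crop_top.png

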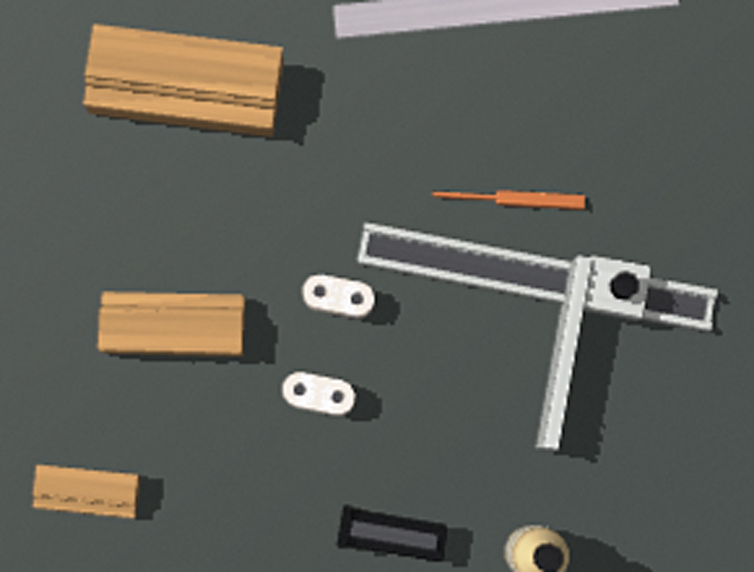

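View pics/crop_side.png

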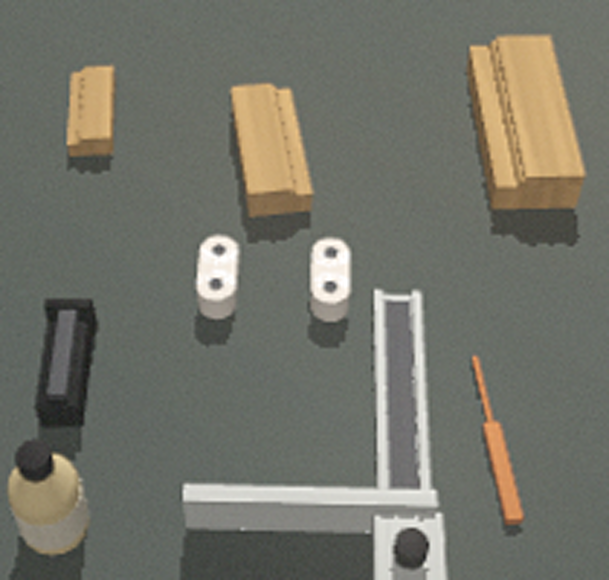

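The crop confirms the choice. The middle moulding measures about 121 x 49 mm and 28–30 high (crop pixels ≈ (170,323)). The others are 86 x 35 (crop (85,492)) and 163 x 80 (crop (185,75)). Next I'll refine the lane frame from rays on known planes in both views.

```bash
cat > meas.py <<'E'
from h import *
def mid(d):  # moulding contour via hue, top step removed: full outline rays at z
    hsv=cv2.cvtColor(d["img"],cv2.COLOR_RGB2HSV);return ((hsv[...,0]>8)&(hsv[...,0]<28)&(hsv[...,1]>70)&(hsv[...,2]>90)).astype(np.uint8)
def near(d,m,w,z,r=0.1):
    n,l,s,c=cv2.connectedComponentsWithStats(m);W=[ray(d,c[i],z)[0] for i in range(n)]
    k=[i for i in range(1,n) if s[i,4]>60];k=min(k,key=lambda i:np.hypot(*(W[i][:2]-w)));return (l==k).astype(np.uint8)
def rect(d,m,z):
    c=max(cv2.findContours(m,cv2.RETR_EXTERNAL,cv2.CHAIN_APPROX_NONE)[0],key=cv2.contourArea)[:,0]
    p=ray(d,c,z)[:,:2]*1000; return cv2.minAreaRect(p.astype(np.float32)),p
E
python3 - <<'E'
from meas import *
for n in ["top","side"]:
    d=dict(np.load(n+"0.npz"));im=d["img"]
    hsv=cv2.cvtColor(im,cv2.COLOR_RGB2HSV)
    P=cloud(d)
    w=((hsv[...,2]>175)&(hsv[...,1]<40)).astype(np.uint8)
    cs=[]
    for g in [(.602,-.046),(.522,-.027)]:
        r,p=rect(d,near(d,w,np.array(g),.024),.024);print(n,"spacer",np.round(r[0],1),np.round(r[1],1),round(r[2],2));cs.append(r[0])
    dd=np.subtract(cs[0],cs[1]);print(" mid",np.mean(cs,0).round(1),"dist",np.hypot(*dd).round(1),"yaw",np.degrees(np.arctan2(dd[1],dd[0])).round(2))
    # depth cloud: fence top, track
    ft=(P[...,2]>.037)&(P[...,2]<.049)&(P[...,0]>.45)&(P[...,0]<.66)&(P[...,1]<-.18)&(P[...,1]>-.33)
    k,l,s,c=cv2.connectedComponentsWithStats(ft.astype(np.uint8));
    for i in range(1,k):
        if s[i,4]>80:
            r,p=rect(d,(l==i).astype(np.uint8),.0415);print(" fence",c[i].round(),np.round(r[0],1),np.round(r[1],1),round(r[2],2))
            np.save(n+"_f.npy",p)
            yw=np.radians(-13);ex=np.array([np.cos(yw),np.sin(yw)]);ey=np.array([-ex[1],ex[0]])
            # leading (+y) edge: in bins of x take max y
            X=p@ex;Y=p@ey;b=np.arange(X.min()+10,X.min()+110,4)
            e=np.array([[x+2,Y[(X>=x)&(X<x+4)].max()] for x in b if ((X>=x)&(X<x+4)).any()])
            f=cv2.fitLine(e.astype(np.float32),cv2.DIST_HUBER,0,.01,.01).ravel();a=np.degrees(np.arctan(f[1]/f[0]))
            o=np.mean(cs,0);print("  edge yaw",round(-13+a,2),"face dist", round(f[3]-(o@ey)+f[1]/f[0]*(o@ex-f[2]),1))
    m=near(d,mid(d),np.array([.581,.095]),.02)
    for z in (.02,.028):
        r,p=rect(d,m,z);print(" mould",z,np.round(r[0],1),np.round(r[1],1),round(r[2],2))
    # track edge points
    tr=(P[...,2]>.010)&(P[...,2]<.022)&(P[...,0]>.58)&(P[...,0]<.68)&(P[...,1]<-.06)&(P[...,1]>-.2)
    k,l,s,c=cv2.connectedComponentsWithStats(tr.astype(np.uint8));i=1+np.argmax(s[1:,4])
    r,p=rect(d,(l==i).astype(np.uint8),.014);print(" track",c[i],np.round(r[0],1),np.round(r[1],1),round(r[2],2))
E
```

```text
top spacer [602.8 -47. ] [58.5 28.4] 77.65
top spacer [521.1 -27.3] [58.4 28. ] 76.82
 mid [561.9 -37.1] dist 84.1 yaw -13.55
 fence [358. 195.] [ 547.3 -231.6] [ 14.  159.5] 76.4
  edge yaw -13.71 face dist -186.8
 mould 0.02 [584.4  95.4] [122.6  51.6] 86.94
 mould 0.028 [583.3  94.4] [121.6  51.2] 86.94
 track [307.52222222 163.34074074] [ 628.4 -134.1] [137.3  24.9] 76.49
side spacer [604.1 -44.6] [59.8 28.3] 77.9
side spacer [522.2 -25.5] [60.  28.1] 80.16
 mid [563.2 -35. ] dist 84.1 yaw -13.16
 fence [256. 281.] [ 548.1 -231.4] [ 16.1 159.3] 75.89
  edge yaw -11.57 face dist -188.8
 mould 0.02 [584.9  93.1] [146.3  52.7] 86.87
 mould 0.028 [583.5  85.6] [144.6  52.1] 86.87
 track [280.96226415 238.86320755] [ 625.4 -132.7] [140.3  16.5] 75.98
```

Lane frame, with both views agreeing to about 2 mm: origin (562.4, -36.3) mm, yaw -13.5°. The fence face is at about y = -187.5. The moulding is at lane (-11, +132), yaw about +10.5° relative to the lane.

Plan:
1. Nudge the moulding from the robot's side with the shut fingers held parallel to the lane. This squares and centres it.
2. Push it endways through the gap.

I'll start with closing and turning the tool so that tool y = lane y.

```bash
python3 -m pendant '[[[0,0,0,0,0,-0.9,1],[0,0,0,0,0,-0.9,1],[-0.3,-0.3,0,0,0,-0.93,1],[-0.5,-0.55,0,0,0,0,1],[-0.6,-0.65,0,0,0,0,1],[-0.6,-0.65,0,0,0,0,1],[-0.6,-0.65,0,0,0,0,1],[-0.6,-0.65,0,0,0,0,1],[-0.6,-0.65,0,0,0,0,1],[-0.6,-0.65,0,0,0,0,1],[-0.6,-0.65,0,0,0,0,1]]]' 10
cat > st.py <<'E'
from cell import arm
import numpy as np
from scipy.spatial.transform import Rotation as Rn
O=np.array([.5624,-.0363]);Y=np.radians(-13.5)
ex=np.array([np.cos(Y),np.sin(Y)]);ey=np.array([-ex[1],ex[0]])
def st():
    s=arm.observe();R=Rn.from_rotvec(s["ee_rot"]).as_matrix();r=s["position"][:2]-O
    tip=s["position"]+.022*R[:,2]
    print("t",round(float(s["clock"]),2),"lane xy mm",np.round([r@ex*1e3,r@ey*1e3],1),"z",np.round(s["position"][2]*1e3,1),"tip z",round(tip[2]*1e3,1),"tooly rel laneX deg",np.round(np.degrees(np.arctan2(R[1,1],R[0,1])-Y),2),"toolz",R[:,2].round(4),"F",np.round(s["force"],2),"w",round(float(s["width"]),3))
if __name__=="__main__": st()
E
python3 st.py
```

```text
clock: 1.07
position: [0.4178, 0.3023, 0.2487]
ee_rot: [-0.37, -3.12, 0.0]
force: [0.7, 1.1, -0.3]
width: 0.25
t 1.07 lane xy mm [-219.7  295.4] z 248.7 tip z 226.7 tooly rel laneX deg 89.95 toolz [-1.e-04 -1.e-04 -1.e+00] F [ 0.66  1.09 -0.32] w 0.25
```

```bash
python3 -m pendant '[[[-0.53,-0.58,0,0,0,0,1],[-0.53,-0.58,0,0,0,0,1],[-0.53,-0.58,0,0,0,0,1],[-0.53,-0.58,0,0,0,0,1],[-0.53,-0.58,0.4,0,0,0,1],[-0.53,-0.58,0.6,0,0,0,1],[-0.5,-0.6,0.8,0,0,0,1],[0,0,0.8,0,0,0,1],[0,0,0.8,0,0,0,1],[0,0,0.6,0,0,0,1],[0,0,0.3,0,0,0,1],[0,0,0,0,0,0,1]]]'
python3 st.py
python3 - <<'E'
from cell import arm
import cv2,numpy as np
for n in ["side","top"]:
    d=arm.get_image(n);np.savez(f"{n}1.npz",**d);u,v=(210,150) if n=="side" else (200,200)
    c=d["img"][v-90:v+110,u-100:u+130,::-1];cv2.imwrite(f"pics/{n}1.png",cv2.resize(c,None,fx=2.8,fy=2.8,interpolation=cv2.INTER_CUBIC))
E
```

```text
clock: 2.07
position: [0.5192, 0.1121, 0.076]
ee_rot: [-0.37, -3.115, 0.004]
force: [-0.1, -0.6, 0.5]
width: 0.004
t 2.07 lane xy mm [-76.7 134.3] z 76.0 tip z 54.0 tooly rel laneX deg 89.95 toolz [-0.0052 -0.0017 -1.    ] F [-0.09 -0.61  0.49] w 0.004
```

View pics/side1.png

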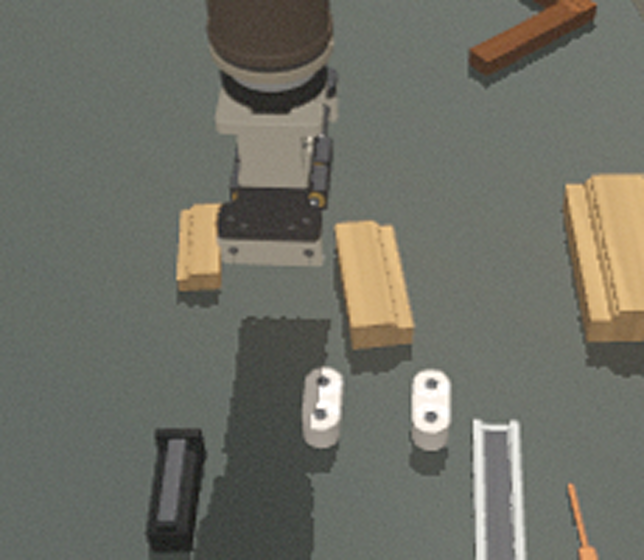

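View pics/top1.png

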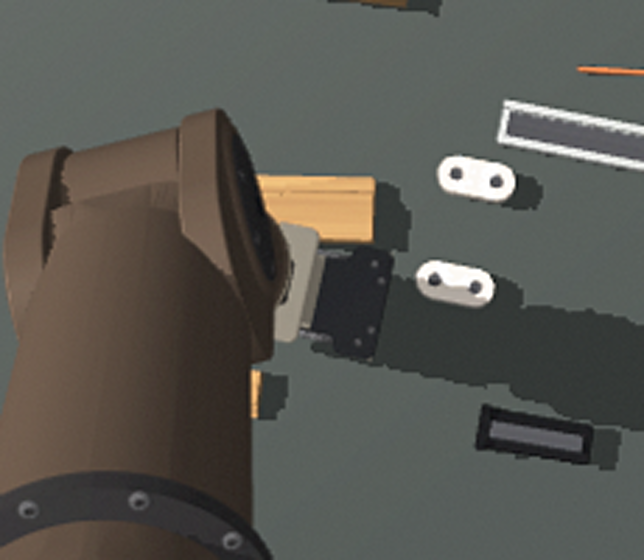

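The hand is beside the moulding on the robot's side, and the fingers sit between it (side crop (375,285)) and the small look-alike (200,250). Lowering next, with a slight shift towards +y so that the push also turns the moulding.

```bash
python3 -m pendant '[[[0,0.2,0.4,0,0,0,1],[0,0,0.4,0,0,0,1],[0,0,0.25,0,0,0,1],[0,0,0,0,0,0,1],[0,0,0,0,0,0,1]]]'
python3 st.py
```

```text
clock: 2.58
position: [0.5233, 0.1204, 0.0375]
ee_rot: [0.371, 3.12, -0.0]
force: [-0.8, -0.1, 0.9]
width: 0.006
t 2.58 lane xy mm [-74.6 143.2] z 37.5 tip z 15.5 tooly rel laneX deg 89.94 toolz [ 1.e-04 -1.e-04 -1.e+00] F [-0.8  -0.1   0.94] w 0.006
```

```bash
python3 -m pendant '[[[0,0,0.2,0,0,0,1],[-0.2,0,0,0,0,0,1],[-0.2,0,0,0,0,0,1],[-0.1,0,0,0,0,0,1],[-0.05,0,0,0,0,0,1],[-0.05,0,0,0,0,0,1],[-0.05,0,0,0,0,0,1],[-0.05,0,0,0,0,0,1],[0,0,0,0,0,0,1]]]'
python3 st.py
python3 -m pendant '[[[-0.05,0,0,0,0,0,1],[-0.05,0,0,0,0,0,1],[-0.05,0,0,0,0,0,1],[-0.05,0,0,0,0,0,1],[-0.05,0,0,0,0,0,1],[0,0,0,0,0,0,1]]]'
python3 st.py
python3 - <<'E'
from cell import arm
import cv2,numpy as np
for n in ["side","top"]:
    d=arm.get_image(n);np.savez(f"{n}2.npz",**d);u,v=(220,150) if n=="side" else (200,200)
    c=d["img"][v-80:v+80,u-80:u+100,::-1];cv2.imwrite(f"pics/{n}2.png",cv2.resize(c,None,fx=3,fy=3,interpolation=cv2.INTER_CUBIC))
E
```

```text
clock: 3.33
position: [0.5504, 0.114, 0.0289]
ee_rot: [-0.371, -3.12, -0.0]
force: [-0.6, 0.2, 0.8]
width: 0.008
t 3.33 lane xy mm [-46.7 143.4] z 28.9 tip z 6.9 tooly rel laneX deg 89.95 toolz [-1.e-04  1.e-04 -1.e+00] F [-0.57  0.22  0.79] w 0.008
clock: 3.83
position: [0.5606, 0.1115, 0.0289]
ee_rot: [0.371, 3.119, 0.0]
force: [-1.2, -0.5, -0.7]
width: 0.006
t 3.83 lane xy mm [-36.2 143.3] z 28.9 tip z 6.9 tooly rel laneX deg 89.93 toolz [ 5.e-04 -0.e+00 -1.e+00] F [-1.17 -0.45 -0.74] w 0.006
```

View pics/side2.png

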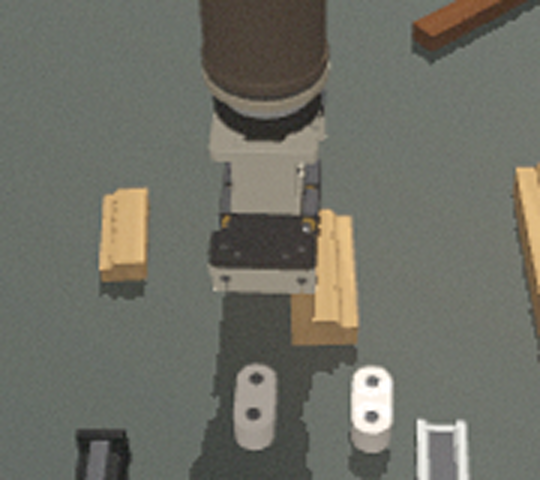

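View pics/top2.png

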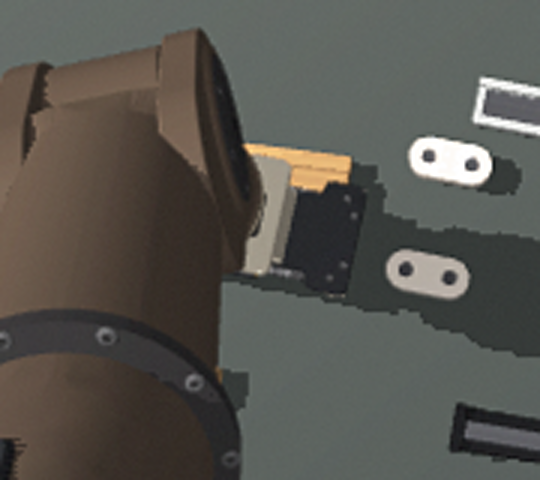

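The moulding has turned parallel to the lane: its edges in the top crop run from (245,145) to (350,158), like the track. Next I measure its far edge and front end in the lane frame.

```bash
cat > edge.py <<'E'
import sys
from meas import *
from st import O,ex,ey
def lane(p): r=p[:,:2]-O; return np.c_[r@ex,r@ey]*1e3
def run(n,f):
    d=dict(np.load(f));m=near(d,mid(d),np.array([float(a) for a in sys.argv[2:4]]),.02)
    c=max(cv2.findContours(m,cv2.RETR_EXTERNAL,cv2.CHAIN_APPROX_NONE)[0],key=cv2.contourArea)[:,0]
    q=lane(ray(d,c,.020));print(n,"bounds z20 x",q[:,0].min().round(1),q[:,0].max().round(1),"y",q[:,1].min().round(1),q[:,1].max().round(1))
    y0=q[:,1].min();b=np.arange(y0+6,q[:,1].max()-6,4);e=np.array([[y+2,q[(q[:,1]>=y)&(q[:,1]<y+4),0].max()] for y in b if ((q[:,1]>=y)&(q[:,1]<y+4)).any()],np.float32)
    l=cv2.fitLine(e,cv2.DIST_HUBER,0,.01,.01).ravel();print("  +x edge at y",l[2].round(1),"x",l[3].round(2),"rel yaw deg",-np.degrees(np.arctan(l[1]/l[0])).round(2))
if __name__=="__main__":
    for n in ("top","side"): run(n,n+sys.argv[1]+".npz")
E
python3 edge.py 0 .582 .095; python3 edge.py 2 .6 .09
```

```text
top bounds z20 x -44.9 25.9 y 69.8 195.1
  +x edge at y 136.2 x 15.64 rel yaw deg 9.94
side bounds z20 x -44.8 26.7 y 55.5 201.1
  +x edge at y 134.5 x 16.74 rel yaw deg 9.97
top bounds z20 x 0.3 29.8 y 70.0 149.8
  +x edge at y 109.2 x 27.24 rel yaw deg 3.72
side bounds z20 x -20.4 31.2 y 55.6 198.3
  +x edge at y 126.3 x 26.56 rel yaw deg 3.49
```

Still about 3.5° off, with its centre at about +1.5 to 2 mm. The flat end-push will take out the rest, since it hits the +x corner of the trailing end first, and there's 40 mm of run before the gap. Backing off, lifting and turning 90°.

```bash
python3 -c "
from cell import arm;print(arm.observe()['joints'].round(2))"
python3 -m pendant '[[[0.25,0,0,0,0,0,1],[0.3,0,-0.1,0,0,0,1],[0,0,-0.6,0,0,0,1],[0,0.2,-0.6,0,0,0,1],[0,0.4,-0.3,0,0,0,1],[0,0.6,0,0,0,0,1],[0,0.6,0,0,0,0,1],[0,0.3,0,0,0,0,1],[0,0,0,0,0,0,1]]]'
python3 st.py
```

```text
[-0.37  0.62  0.12  1.92 -0.12  0.61  1.16]
clock: 4.68
position: [0.5577, 0.2022, 0.0928]
ee_rot: [-0.364, -3.12, -0.003]
force: [-0.3, 0.2, -0.4]
width: 0.004
t 4.68 lane xy mm [-60.2 230.9] z 92.8 tip z 70.8 tooly rel laneX deg 90.21 toolz [ 1.0e-04  1.8e-03 -1.0e+00] F [-0.25  0.24 -0.42] w 0.004
```

```bash
python3 -m pendant '[[[0,0,0,0,0,0.98,1],[0,0,0,0,0,0.98,1],[0,0,0,0,0,0.98,1],[0,0,0,0,0,0.98,1],[0,0,0,0,0,0.98,1],[0,0,0,0,0,0.98,1],[0,0,0,0,0,0.98,1],[0,0,0,0,0,0.98,1],[0,0,0,0,0,0.98,1],[0,0,0,0,0,0.98,1],[0,0,0,0,0,0.98,1],[0,0,0,0,0,0.98,1],[0,0,0,0,0,0.98,1],[0,0,0,0,0,0.98,1],[0,0,0,0,0,0.98,1],[0,0,0,0,0,0.98,1],[0,0,0,0,0,0.98,1],[0,0,0,0,0,0.98,1],[0,0,0,0,0,0.98,1],[0,0,0,0,0,0.98,1]]]'
python3 st.py
python3 - <<'E'
from cell import arm
import cv2,numpy as np
for n in ["side","top"]:
    d=arm.get_image(n);np.savez(f"{n}3.npz",**d);u,v=(220,150) if n=="side" else (200,200)
    c=d["img"][v-80:v+80,u-80:u+100,::-1];cv2.imwrite(f"pics/{n}3.png",cv2.resize(c,None,fx=3,fy=3,interpolation=cv2.INTER_CUBIC))
E
python3 edge.py 3 .592 .09
```

```text
clock: 6.35
position: [0.5576, 0.1967, 0.0926]
ee_rot: [2.471, 1.94, -0.002]
force: [-0.6, 0.2, -0.2]
width: 0.004
t 6.35 lane xy mm [-59.1 225.4] z 92.6 tip z 70.6 tooly rel laneX deg -0.2 toolz [-0.001 -0.001 -1.   ] F [-0.58  0.18 -0.21] w 0.004
top bounds z20 x -29.0 29.8 y 67.9 191.4
  +x edge at y 120.3 x 26.25 rel yaw deg 4.18
side bounds z20 x -27.9 29.3 y 55.6 198.3
  +x edge at y 138.0 x 25.55 rel yaw deg 3.11
```

View pics/side3.png

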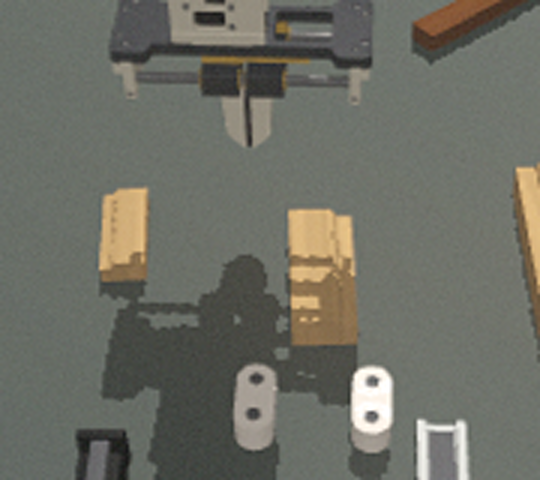

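View pics/top3.png

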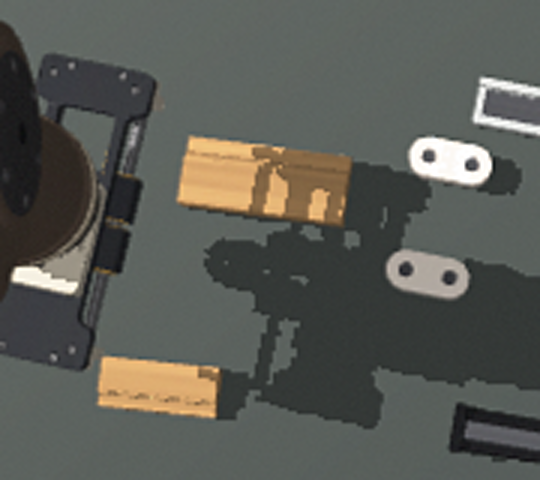

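The view shows that the fingertips taper, so I'll open the jaws about 10 mm. That makes a wider two-point pushing face, about 48 mm overall at most against the 56 mm gap. The moulding is now centred within about 1 mm and 3–4° turned. Moving in behind it and lowering.

```bash
python3 -m pendant '[[[0,0.3,0,0,0,0,0.89],[0,0.5,0,0,0,0,0.89],[0,0.5,0.1,0,0,0,0.89],[0,0.2,0.5,0,0,0,0.89],[0,0,0.5,0,0,0,0.89],[0,0,0.4,0,0,0,0.89],[0,0,0.14,0,0,0,0.89],[0,0,0,0,0,0,0.89],[0,0,0,0,0,0,0.89]]]'
python3 st.py
```

```text
clock: 7.2
position: [0.6166, 0.184, 0.0276]
ee_rot: [2.465, 1.948, -0.001]
force: [-0.8, -0.1, -0.1]
width: 0.113
t 7.2 lane xy mm [  1.3 226.9] z 27.6 tip z 5.6 tooly rel laneX deg 0.15 toolz [-2.e-04 -3.e-04 -1.e+00] F [-0.82 -0.06 -0.06] w 0.113
```

```bash
python3 -m pendant '[[[-0.2,0,0,0,0,0,0.89],[-0.2,0,0,0,0,0,0.89],[-0.1,0,0,0,0,0,0.89],[-0.06,0,0,0,0,0,0.89],[-0.06,0,0,0,0,0,0.89],[-0.06,0,0,0,0,0,0.89],[-0.06,0,0,0,0,0,0.89],[-0.06,0,0,0,0,0,0.89],[-0.06,0,0,0,0,0,0.89],[-0.06,0,0,0,0,0,0.89],[-0.06,0,0,0,0,0,0.89],[-0.06,0,0,0,0,0,0.89],[0,0,0,0,0,0,0.89]]]'
python3 st.py
cat > look.py <<'E'
import sys,cv2,numpy as np
from cell import arm
k=sys.argv[1];ims=[]
for n in ["side","top"]:
    d=arm.get_image(n);np.savez(f"{n}{k}.npz",**d);u,v=(245,200) if n=="side" else (270,190)
    ims.append(cv2.resize(d["img"][v-100:v+100,u-90:u+110,::-1] if n=="side" else d["img"][v-100:v+100,u-100:u+100,::-1],None,fx=2,fy=2,interpolation=cv2.INTER_CUBIC))
cv2.imwrite(f"pics/both{k}.png",np.hstack(ims))
E
python3 look.py 4; python3 edge.py 4 .588 .07
```

```text
clock: 8.28
position: [0.6068, 0.1433, 0.0273]
ee_rot: [2.466, 1.946, -0.001]
force: [0.5, -0.6, 0.7]
width: 0.109
t 8.28 lane xy mm [  1.3 185. ] z 27.3 tip z 5.3 tooly rel laneX deg 0.07 toolz [-4.e-04 -4.e-04 -1.e+00] F [ 0.48 -0.59  0.69] w 0.109
top bounds z20 x -29.7 22.0 y 51.5 165.9
  +x edge at y 107.2 x 21.07 rel yaw deg 0.41
side bounds z20 x -28.9 22.7 y 37.9 184.0
  +x edge at y 128.3 x 20.63 rel yaw deg 1.58
```

View pics/both4.png

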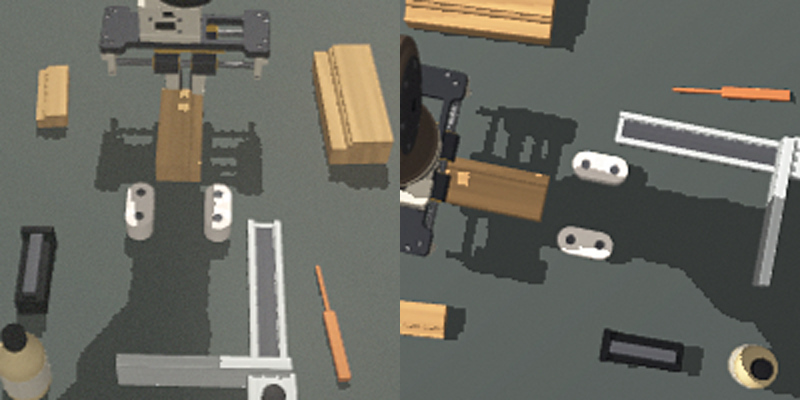

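It's nearly square now (about 1°) and slightly left of centre at -3 to -4 mm, in shadow. The front corner is still within the spacers' rounded lead-in. Continuing slowly into the mouth with a force check.

```bash
python3 -m pendant '[[[-0.06,0,0,0,0,0,0.89],[-0.06,0,0,0,0,0,0.89],[-0.06,0,0,0,0,0,0.89],[-0.06,0,0,0,0,0,0.89],[-0.06,0,0,0,0,0,0.89],[-0.06,0,0,0,0,0,0.89]]]'
python3 st.py
python3 -m pendant '[[[-0.06,0,0,0,0,0,0.89],[-0.06,0,0,0,0,0,0.89],[-0.06,0,0,0,0,0,0.89],[-0.06,0,0,0,0,0,0.89],[-0.06,0,0,0,0,0,0.89],[0,0,0,0,0,0,0.89]]]'
python3 st.py
python3 look.py 5; python3 edge.py 5 .583 .04
```

```text
clock: 8.88
position: [0.6037, 0.1298, 0.0273]
ee_rot: [-2.465, -1.947, 0.0]
force: [0.7, 0.9, -0.2]
width: 0.108
t 8.88 lane xy mm [  1.3 171.1] z 27.3 tip z 5.3 tooly rel laneX deg 0.1 toolz [-1.e-04  0.e+00 -1.e+00] F [ 0.69  0.95 -0.18] w 0.108
clock: 9.38
position: [0.6009, 0.1176, 0.0274]
ee_rot: [2.466, 1.946, -0.0]
force: [0.2, 0.2, -1.1]
width: 0.108
t 9.38 lane xy mm [  1.5 158.7] z 27.4 tip z 5.4 tooly rel laneX deg 0.07 toolz [-1.e-04 -3.e-04 -1.e+00] F [ 0.21  0.24 -1.05] w 0.108
top bounds z20 x -29.3 22.1 y 25.3 139.2
  +x edge at y 83.3 x 21.49 rel yaw deg 0.26
side bounds z20 x -28.9 23.1 y 12.7 157.0
  +x edge at y 86.7 x 21.78 rel yaw deg 1.57
```

View pics/both5.png

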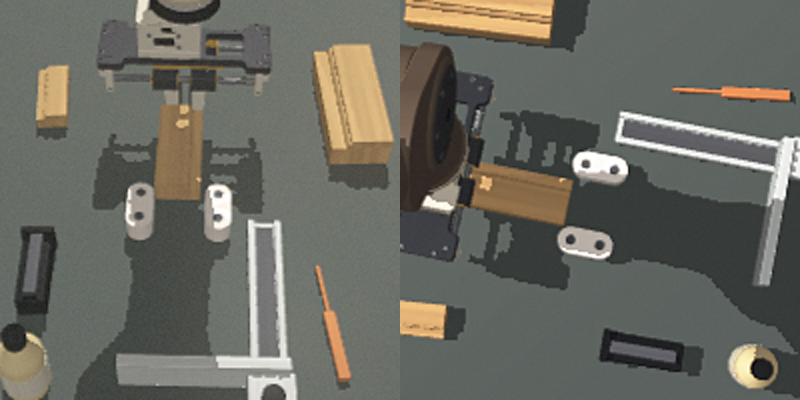

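The front end is in the mouth, next to the near spacer, with no force. Continuing in stages.

```bash
python3 -m pendant '[[[-0.06,0,0,0,0,0,0.89],[-0.06,0,0,0,0,0,0.89],[-0.06,0,0,0,0,0,0.89],[-0.06,0,0,0,0,0,0.89],[-0.06,0,0,0,0,0,0.89],[-0.06,0,0,0,0,0,0.89]]]'
python3 st.py
python3 -m pendant '[[[-0.08,0,0,0,0,0,0.89],[-0.08,0,0,0,0,0,0.89],[-0.08,0,0,0,0,0,0.89],[-0.08,0,0,0,0,0,0.89],[-0.08,0,0,0,0,0,0.89],[-0.08,0,0,0,0,0,0.89],[-0.08,0,0,0,0,0,0.89],[0,0,0,0,0,0,0.89]]]'
python3 st.py
python3 look.py 6; python3 edge.py 6 .575 .01
```

```text
clock: 9.98
position: [0.5976, 0.1041, 0.0273]
ee_rot: [2.465, 1.947, 0.0]
force: [-0.1, 1.2, -0.3]
width: 0.112
t 9.98 lane xy mm [  1.4 144.7] z 27.3 tip z 5.3 tooly rel laneX deg 0.11 toolz [ 0.  0. -1.] F [-0.11  1.15 -0.3 ] w 0.112
clock: 10.65
position: [0.5923, 0.0816, 0.0274]
ee_rot: [2.466, 1.946, -0.001]
force: [-0.2, 0.3, 0.6]
width: 0.108
t 10.65 lane xy mm [  1.5 121.6] z 27.4 tip z 5.4 tooly rel laneX deg 0.06 toolz [-1.e-04 -5.e-04 -1.e+00] F [-0.24  0.27  0.57] w 0.108
top bounds z20 x -29.2 22.2 y -11.6 97.1
  +x edge at y 47.6 x 21.68 rel yaw deg 0.22
side bounds z20 x -28.7 24.1 y -23.7 120.5
  +x edge at y 51.9 x 22.09 rel yaw deg 0.55
```

View pics/both6.png

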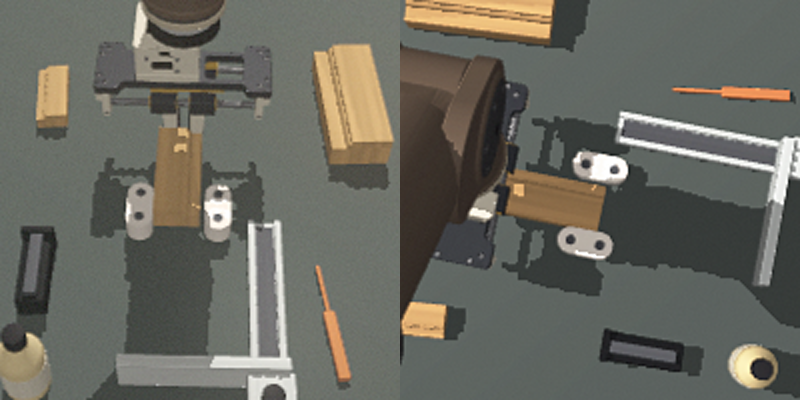

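It slides along cleanly, square to within about 0.5°. I'll re-centre the hand by 1 mm and continue.

```bash
python3 -m pendant '[[[-0.08,-0.03,0,0,0,0,0.89],[-0.1,0,0,0,0,0,0.89],[-0.1,0,0,0,0,0,0.89],[-0.1,0,0,0,0,0,0.89],[-0.1,0,0,0,0,0,0.89],[-0.1,0,0,0,0,0,0.89],[-0.1,0,0,0,0,0,0.89],[-0.1,0,0,0,0,0,0.89]]]'
python3 st.py
python3 -m pendant '[[[-0.1,0,0,0,0,0,0.89],[-0.1,0,0,0,0,0,0.89],[-0.1,0,0,0,0,0,0.89],[-0.1,0,0,0,0,0,0.89],[-0.1,0,0,0,0,0,0.89],[-0.1,0,0,0,0,0,0.89],[-0.1,0,0,0,0,0,0.89],[-0.1,0,0,0,0,0,0.89],[-0.1,0,0,0,0,0,0.89],[-0.1,0,0,0,0,0,0.89],[0,0,0,0,0,0,0.89]]]'
python3 st.py
python3 look.py 7; python3 edge.py 7 .56 -.06
```

```text
clock: 11.42
position: [0.584, 0.0521, 0.0273]
ee_rot: [2.465, 1.947, 0.0]
force: [0.9, 1.8, -0.2]
width: 0.113
t 11.42 lane xy mm [ 0.4 91. ] z 27.3 tip z 5.3 tooly rel laneX deg 0.1 toolz [ 1.e-04  0.e+00 -1.e+00] F [ 0.9   1.85 -0.19] w 0.113
clock: 12.33
position: [0.5745, 0.0124, 0.0274]
ee_rot: [2.466, 1.946, -0.001]
force: [0.4, 0.7, -0.4]
width: 0.111
t 12.33 lane xy mm [ 0.4 50.2] z 27.4 tip z 5.4 tooly rel laneX deg 0.04 toolz [-1.e-04 -5.e-04 -1.e+00] F [ 0.36  0.71 -0.41] w 0.111
top bounds z20 x -29.1 22.4 y -83.3 16.5
  +x edge at y -29.7 x 21.59 rel yaw deg 0.5
side bounds z20 x -28.2 24.1 y -92.6 47.3
  +x edge at y -21.4 x 21.98 rel yaw deg 0.54
```

View pics/both7.png

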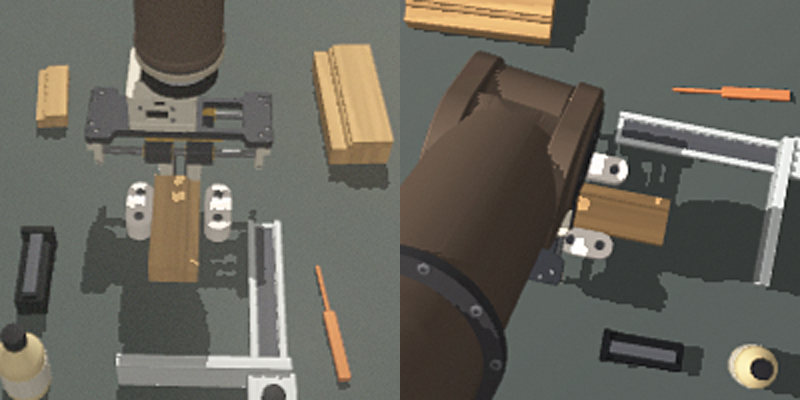

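It's through the gap with the front at about y = -80, square to about 0.5°. Next the fingers pass between the spacers, while I watch the force.

```bash
python3 -m pendant '[[[-0.08,0,0,0,0,0,0.89],[-0.1,0,0,0,0,0,0.89],[-0.1,0,0,0,0,0,0.89],[-0.1,0,0,0,0,0,0.89],[-0.1,0,0,0,0,0,0.89],[-0.1,0,0,0,0,0,0.89],[-0.1,0,0,0,0,0,0.89],[-0.1,0,0,0,0,0,0.89],[-0.1,0,0,0,0,0,0.89]]]'
python3 st.py
python3 -m pendant '[[[-0.1,0,0,0,0,0,0.89],[-0.1,0,0,0,0,0,0.89],[-0.1,0,0,0,0,0,0.89],[-0.1,0,0,0,0,0,0.89],[-0.1,0,0,0,0,0,0.89],[-0.1,0,0,0,0,0,0.89],[-0.1,0,0,0,0,0,0.89],[-0.1,0,0,0,0,0,0.89],[-0.1,0,0,0,0,0,0.89],[-0.1,0,0,0,0,0,0.89],[-0.1,0,0,0,0,0,0.89],[0,0,0,0,0,0,0.89]]]'
python3 st.py
python3 look.py 8; python3 edge.py 8 .54 -.15
```

```text
clock: 13.18
position: [0.5665, -0.021, 0.0273]
ee_rot: [-2.465, -1.947, 0.0]
force: [-0.3, 0.6, -0.5]
width: 0.108
t 13.18 lane xy mm [ 0.4 15.8] z 27.3 tip z 5.3 tooly rel laneX deg 0.1 toolz [-0.  0. -1.] F [-0.33  0.62 -0.53] w 0.108
clock: 14.18
position: [0.5562, -0.0647, 0.0274]
ee_rot: [2.466, 1.946, -0.0]
force: [0.2, -0.2, 0.2]
width: 0.111
t 14.18 lane xy mm [  0.6 -29. ] z 27.4 tip z 5.4 tooly rel laneX deg 0.04 toolz [ 1.e-04 -6.e-04 -1.e+00] F [ 0.19 -0.19  0.15] w 0.111
top bounds z20 x -29.1 22.2 y -163.0 -85.8
  +x edge at y -130.5 x 21.02 rel yaw deg 4.88
side bounds z20 x -28.3 24.3 y -170.3 -32.3
  +x edge at y -115.1 x 22.41 rel yaw deg 0.57
```

View pics/both8.png

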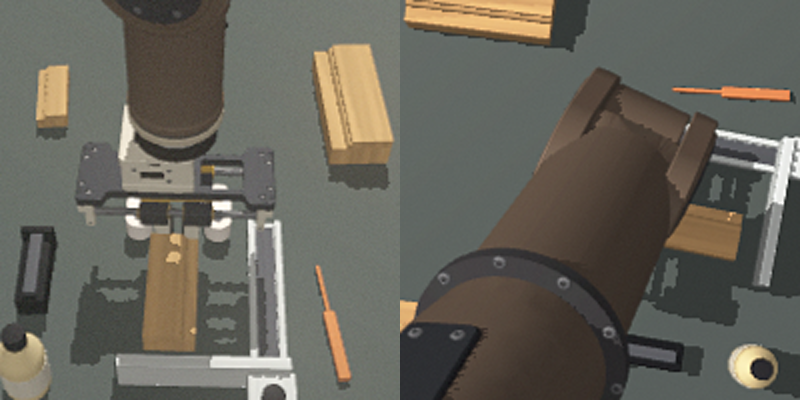

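The front end is at about y = -160 (side crop (168,350)), roughly 27 mm from the fence. Advancing 20 mm, then taking fine steps with force checks.

```bash
python3 -m pendant '[[[-0.08,0,0,0,0,0,0.89],[-0.08,0,0,0,0,0,0.89],[-0.08,0,0,0,0,0,0.89],[-0.08,0,0,0,0,0,0.89],[-0.06,0,0,0,0,0,0.89],[-0.06,0,0,0,0,0,0.89],[-0.06,0,0,0,0,0,0.89],[0,0,0,0,0,0,0.89]]]'
python3 st.py
python3 -m pendant '[[[-0.025,0,0,0,0,0,0.89],[-0.025,0,0,0,0,0,0.89]]]'; python3 st.py
python3 look.py 9; python3 edge.py 9 .535 -.18
```

```text
clock: 14.95
position: [0.5517, -0.0836, 0.0274]
ee_rot: [2.466, 1.946, -0.0]
force: [-0.8, 0.1, 0.1]
width: 0.109
t 14.95 lane xy mm [  0.6 -48.5] z 27.4 tip z 5.4 tooly rel laneX deg 0.07 toolz [ 1.e-04 -3.e-04 -1.e+00] F [-0.81  0.14  0.11] w 0.109
clock: 15.12
position: [0.5514, -0.0846, 0.0274]
ee_rot: [-2.465, -1.948, -0.0]
force: [0.0, 1.2, 0.4]
width: 0.11
t 15.12 lane xy mm [  0.6 -49.5] z 27.4 tip z 5.4 tooly rel laneX deg 0.13 toolz [ 1.e-04  3.e-04 -1.e+00] F [0.05 1.2  0.36] w 0.11
top bounds z20 x -28.9 22.3 y -183.8 -120.3
  +x edge at y -156.7 x 21.05 rel yaw deg 5.63
side bounds z20 x -28.1 23.6 y -174.3 -52.8
  +x edge at y -113.8 x 22.44 rel yaw deg 0.42
```

View pics/both9.png

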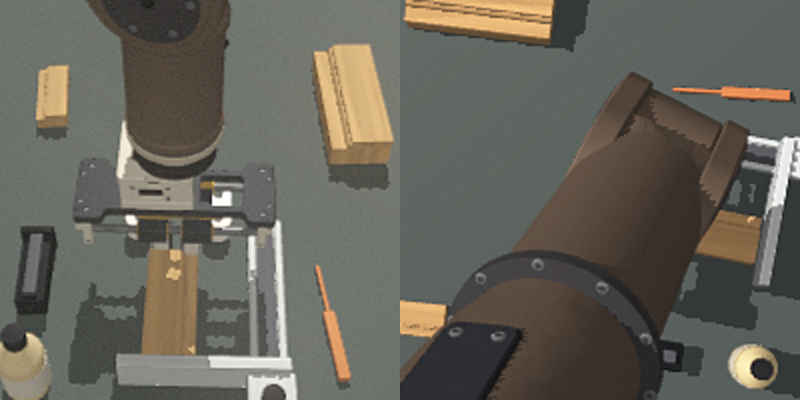

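About 4–6 mm to go. Taking 1 mm steps and reading the force after each.

```bash
python3 -m pendant '[[[-0.025,0,0,0,0,0,0.89],[-0.025,0,0,0,0,0,0.89],[0,0,0,0,0,0,0.89]]]' | grep force; python3 st.py
python3 -m pendant '[[[-0.025,0,0,0,0,0,0.89],[0,0,0,0,0,0,0.89]]]' | grep force; python3 st.py
python3 -m pendant '[[[-0.025,0,0,0,0,0,0.89],[0,0,0,0,0,0,0.89]]]' | grep force; python3 st.py
```

```text
force: [-0.4, 1.0, -0.2]
t 15.47 lane xy mm [  0.6 -51.9] z 27.3 tip z 5.3 tooly rel laneX deg 0.11 toolz [ 1.e-04 -1.e-04 -1.e+00] F [-0.4   0.95 -0.2 ] w 0.107
force: [-0.3, 0.5, 0.4]
t 15.63 lane xy mm [  0.6 -52.9] z 27.3 tip z 5.3 tooly rel laneX deg 0.11 toolz [ 0.e+00 -1.e-04 -1.e+00] F [-0.3   0.46  0.36] w 0.108
force: [0.3, 0.5, -0.7]
t 15.8 lane xy mm [  0.6 -54. ] z 27.3 tip z 5.3 tooly rel laneX deg 0.1 toolz [ 0.e+00 -1.e-04 -1.e+00] F [ 0.3   0.49 -0.67] w 0.112
```

```bash
python3 -m pendant '[[[-0.0125,0,0,0,0,0,0.89],[0,0,0,0,0,0,0.89]]]' | grep force
python3 -m pendant '[[[-0.0125,0,0,0,0,0,0.89],[0,0,0,0,0,0,0.89]]]' | grep force
python3 st.py
python3 look.py 10
python3 - <<'E'
import cv2
a=cv2.imread("pics/both10.png");print(a.shape)
import numpy as np
d=dict(np.load("top10.npz"));im=d["img"][130:250,320:400,::-1];s=dict(np.load("side10.npz"))["img"][250:310,200:310,::-1]
A=cv2.resize(im,None,fx=4.5,fy=4.5,interpolation=cv2.INTER_CUBIC);B=cv2.resize(s,None,fx=3.9,fy=3.9,interpolation=cv2.INTER_CUBIC)
B=cv2.copyMakeBorder(B,0,A.shape[0]-B.shape[0],0,0,cv2.BORDER_CONSTANT);cv2.imwrite("pics/close10.png",np.hstack([A,B]))
E
```

```text
force: [-0.5, 1.2, -0.0]
force: [0.5, 0.2, 0.1]
t 16.13 lane xy mm [  0.6 -54.8] z 27.3 tip z 5.3 tooly rel laneX deg 0.11 toolz [ 0. -0. -1.] F [0.54 0.17 0.07] w 0.11
(400, 800, 3)
```

View pics/close10.png

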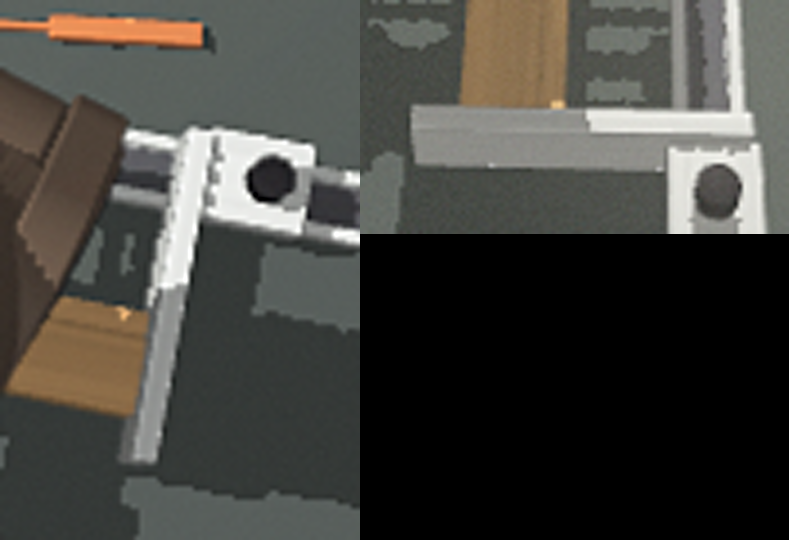

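The end is within a few mm of the fence (left crop (140,360)). Continuing in 0.5 mm steps.

```bash
python3 -m pendant '[[[-0.0125,0,0,0,0,0,0.89],[0,0,0,0,0,0,0.89]]]' | grep force
python3 -m pendant '[[[-0.0125,0,0,0,0,0,0.89],[0,0,0,0,0,0,0.89]]]' | grep force
python3 -m pendant '[[[-0.0125,0,0,0,0,0,0.89],[0,0,0,0,0,0,0.89]]]' | grep force
python3 st.py
```

```text
force: [-0.5, 1.7, 0.9]
force: [0.8, 3.4, 1.0]
force: [0.5, 5.5, 1.1]
t 16.73 lane xy mm [  0.5 -55.2] z 27.3 tip z 5.3 tooly rel laneX deg 0.16 toolz [ 1.0e-04  1.3e-03 -1.0e+00] F [0.5  5.54 1.11] w 0.106
```

```bash
python3 - <<'E'
# front end (top view) vs fence bottom/face lines
from meas import *
from edge import lane
for k in ("9","10"):
    d=dict(np.load(f"top{k}.npz"));m=near(d,mid(d),np.array([.53,-.18]),.02)
    c=max(cv2.findContours(m,cv2.RETR_EXTERNAL,cv2.CHAIN_APPROX_NONE)[0],key=cv2.contourArea)[:,0]
    q=lane(ray(d,c,.028));e=np.array([[x+1.5,q[(q[:,0]>=x)&(q[:,0]<x+3),1].min()] for x in np.arange(-26,8,3)]);print(k,e.round(1).tolist())
E
```

```text
9 [[-24.5, -182.3], [-21.5, -181.9], [-18.5, -181.2], [-15.5, -182.5], [-12.5, -182.1], [-9.5, -181.7], [-6.5, -181.3], [-3.5, -182.6], [-0.5, -182.2], [2.5, -181.4], [5.5, -181.1], [8.5, -180.7]]
10 [[-24.5, -186.5], [-21.5, -186.1], [-18.5, -187.4], [-15.5, -187.0], [-12.5, -186.6], [-9.5, -185.8], [-6.5, -185.5], [-3.5, -187.2], [-0.5, -186.4], [2.5, -186.0], [5.5, -185.2], [8.5, -184.8]]
```

Contact: the force along the lane rises from 1.7 to 3.4 to 5.5 N, and the TCP has stopped at -55.2. I'll hold briefly to let it seat, well under 12 N, then look.

```bash
python3 -m pendant '[[[0,0,0,0,0,0,0.89],[0,0,0,0,0,0,0.89],[0,0,0,0,0,0,0.89]]]' | grep force; python3 st.py
python3 -m pendant '[[[0.05,0,0,0,0,0,0.89],[0.1,0,0,0,0,0,0.89],[0.1,0,0,0,0,0,0.89],[0,0,0,0,0,0,0.89]]]' | grep force; python3 st.py
```

```text
force: [1.3, 6.0, 2.0]
t 16.98 lane xy mm [  0.5 -55.2] z 27.3 tip z 5.3 tooly rel laneX deg 0.16 toolz [ 0.      0.0012 -1.    ] F [1.32 6.04 2.02] w 0.108
force: [-0.1, -0.4, 0.3]
t 17.32 lane xy mm [  0.6 -45.4] z 27.2 tip z 5.2 tooly rel laneX deg 0.16 toolz [-0.e+00  1.e-04 -1.e+00] F [-0.14 -0.41  0.28] w 0.111
```

Held at 6 N, then released. Lifting straight up and backing away for a clear view.

```bash
python3 -m pendant '[[[0,0,-0.3,0,0,0,0.89],[0,0,-0.6,0,0,0,0.89],[0,0,-0.8,0,0,0,0.89],[0,0,-0.8,0,0,0,0.89],[0,0,-0.8,0,0,0,0.89],[0.4,0,-0.6,0,0,0,0.89],[0.7,0,-0.2,0,0,0,0.89],[0.8,0,0,0,0,0,0.89],[0.8,0,0,0,0,0,0.89],[0.8,0,0,0,0,0,0.89],[0.8,0,0,0,0,0,0.89],[0.8,0,0,0,0,0,0.89],[0.8,0,0,0,0,0,0.89],[0.4,0,0,0,0,0,0.89],[0,0,0,0,0,0,0.89]]]' | grep pos
python3 look.py 11
python3 - <<'E'
from meas import *
from edge import lane
T=[]
for n in ("top","side"):
    d=dict(np.load(n+"11.npz"));a=d["img"];s=a[130:260,300:420] if n=="top" else a[215:325,190:310]
    T.append(cv2.resize(s[:,:,::-1],(400,int(400*s.shape[0]/s.shape[1])),interpolation=cv2.INTER_CUBIC))
    m=near(d,mid(d),np.array([.53,-.16]),.02)
    c=max(cv2.findContours(m,cv2.RETR_EXTERNAL,cv2.CHAIN_APPROX_NONE)[0],key=cv2.contourArea)[:,0]
    r=cv2.minAreaRect(lane(ray(d,c,.024)).astype(np.float32));print(n,"mould lane",np.round(r,1) if 0 else (np.round(r[0],1),np.round(r[1],1),round(r[2],2)))
    P=cloud(d);ft=(P[...,2]>.037)&(P[...,2]<.049)&(P[...,0]>.45)&(P[...,0]<.66)&(P[...,1]<-.18)&(P[...,1]>-.33)
    k,l,st_,cc=cv2.connectedComponentsWithStats(ft.astype(np.uint8));i=1+np.argmax(st_[1:,4])
    for f in ("0","11"):
        d2=dict(np.load(n+f+".npz"));P=cloud(d2);b=[]
        for (zl,zh,box) in [(.037,.049,(.45,.66,-.33,-.18)),(.025,.045,(.36,.45,-.14,-.04)),(.06,.11,(.35,.43,-.23,-.16)),(.008,.02,(.66,.71,-.27,-.15)),(.02,.035,(.5,.62,-.09,.02))]:
            q=(P[...,2]>zl)&(P[...,2]<zh)&(P[...,0]>box[0])&(P[...,0]<box[1])&(P[...,1]>box[2])&(P[...,1]<box[3]);b.append((P[q][:,:2].mean(0)*1e3).round(1).tolist())
        print(n,f,"fence,cart,glue,scribe,spacers",b)
h=min(t.shape[0] for t in T);cv2.imwrite("pics/fin.png",np.hstack([t[:h] for t in T]))
E
```

```text
position: [0.6106, 0.1687, 0.1915]
top mould lane (array([  -3.9, -127.6]), array([ 51. , 121.1]), 0.16)
top 0 fence,cart,glue,scribe,spacers [[556.1, -239.0], [404.2, -82.8], [386.6, -196.8], [682.1, -218.3], [561.6, -37.1]]
top 11 fence,cart,glue,scribe,spacers [[555.5, -238.5], [404.0, -83.2], [386.6, -196.4], [681.8, -220.1], [561.5, -37.3]]
side mould lane (array([  -2.3, -119.5]), array([113.9,  52.1]), 89.48)
side 0 fence,cart,glue,scribe,spacers [[553.5, -235.9], [405.3, -82.1], [387.5, -203.8], [683.1, -220.3], [561.6, -37.2]]
side 11 fence,cart,glue,scribe,spacers [[552.4, -235.7], [405.1, -82.7], [387.7, -204.1], [682.9, -220.1], [562.3, -37.4]]
```

View pics/fin.png

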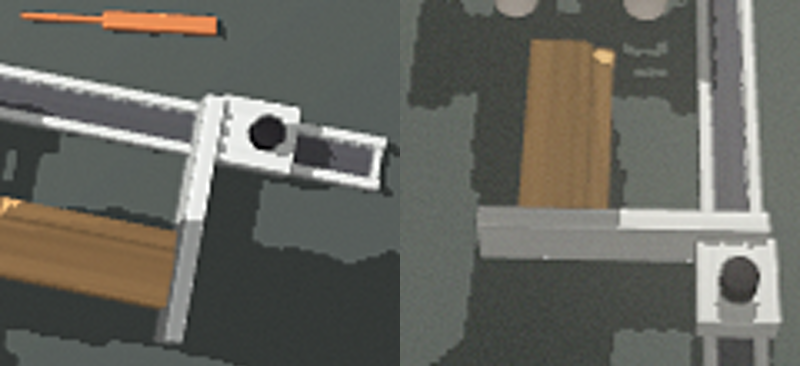

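View pics/both11.png

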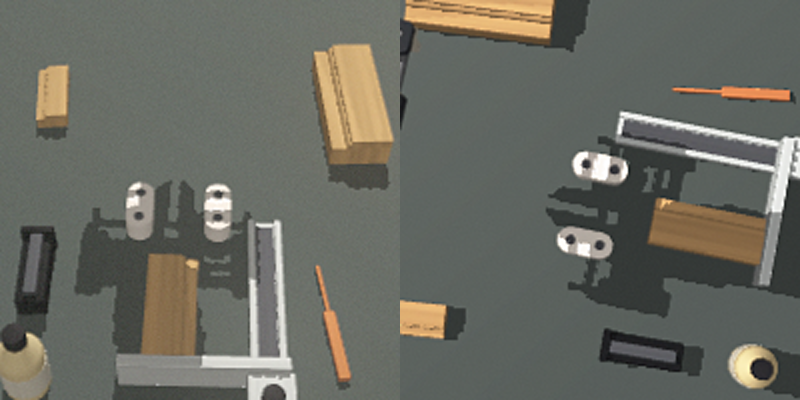

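The final pictures show the moulding's end flush on the fence (top crop (175,265), side crop (563,208)). Its centre is at lane y -127.6, so the front is at -187.6 against a fence face at about -187, with a yaw of 0.2°. The fence and bystanders are unmoved within noise, and the hand is 190 mm up and clear. Handing in.

```bash
python3 -c "
from cell import arm
arm.sign_off();print(arm.observe()['clock'])"
```

```text
the job is handed in; nothing more can be done
the job is handed in; nothing more can be done
```

The middle-sized moulding now sits with its leading end against the fence. I handed the job in at about 18.5 s of the 64 s allowed.

**What I did:** I squared the moulding with a side nudge from the shut fingers. I then pushed it endways, flat, through the gap with the fingers slightly apart. I brought it up to the fence in 0.5 mm steps until the force reached about 6 N, then backed off, lifted and moved the hand clear.

**Last checks:**
- **Position:** the top view puts the front at y ≈ -187.6 mm, with the fence face measured at -187 to -189 mm. The moulding is square to about 0.2° there.
- **Square in the side view:** that reading was 0.5°, but the fence and shadow cut off part of the outline (114 mm long instead of 120), so I gave it less weight.
- **Off centre:** the moulding rests about 2–4 mm to the robot's side of the lane's centre line. It likely slid along the near spacer, with no wrist force above about 2 N in the gap.
- **Everything else:** the fence, cartridge, scribe and glue bottle read within 2 mm of where they started, which is about the measurement noise.

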